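Set the bur-length gauge with its thumb wheel

TASK

Close the sliding jaw of the bur-length gauge to its gauge mark: press a fingertip lightly on top of the knurled wheel and roll it, top towards the fixed anvil, in as many strokes as needed, until the point on the jaw lines up with the point on the mark (roll it back if you overshoot), then take the finger away. Turn only the wheel: do not push the jaw itself, and neither lift nor shift the bur block, the flask and the pellet dispenser that stand around it.

Things in the scene. Friction and masses are not known exactly. Their poses are not given: they have to be found in the camera images.
- gauge: bur-length gauge fixed to the bench: aluminium bed 80 (x) x 260 (y) x 22 (z) mm, origin at the centre of its underside. Its y axis runs along the bed: the wheel is at its +y end (wheel axis at y = +75 mm), the fixed steel anvil (40 x 20 mm, top 52 mm above the bench) at y = -80 mm. Nothing on it stands higher than the wheel
- wheel: knurled steel thumb wheel upright across the bed, 54 mm diameter over its 28 ribs, 24 mm wide; origin at its centre, 39 mm above the bench; turns about its own x axis (parallel to the gauge's x) and its pose turns with it. Rolling its top towards the anvil (gauge -y) closes the jaw 8 mm per radian, about 0.3 mm per mm of fingertip travel; rolling back opens it. Stays where it is left
- wheel_top (a point): top of the wheel, on its centre line, 66 mm above the bench; axes as the gauge's. Two cheeks beside the wheel, outer faces 44 mm apart, end 20 mm below it. Wheel and jaw ride on one sprung plate: pressed from above they sink up to 6 mm at 1.2 N per mm (after about 1 N), then it is solid; they rise when released. Turning takes about 1.2 N at the rim; a fingertip 2 to 4 mm below the top drives it well
- jaw: sliding steel jaw, 40 (x) x 16 (y) mm, top 52 mm above the bench, between anvil and wheel; slides along the gauge's y axis towards the anvil (-y); origin at the bed's top, on the line of its point. Geared to the wheel; not to be touched
- jaw_point (a point): tip of the flat pointed index (black centre line) on the jaw's +x side, 34 mm above the bench
- mark_point (a point): tip of the pointed gauge mark, a small steel clip (14 x 16 mm, 12 mm tall, black centre line) fixed on the bed's +x rail, its point facing the jaw's point across about 1 mm; point axes parallel to the gauge's. The setting is right when both tips have the same y in the gauge's frame; the jaw starts 13 to 35 mm on the wheel's side of it
- burblock: loose aluminium block 60 x 80 x 20 mm with upright burs, 45 mm tall in all; origin at the centre of its underside; bystander
- flask: loose amber glass bottle with a broad stopper, 54 mm diameter, 82 mm tall; origin at the centre of its underside; bystander
- dispenser: loose aluminium cotton-pellet dispenser, cylinder 65 mm diameter, 90 mm tall; origin at the centre of its underside; bystander

How it is judged:
By the outcome, as a careful person would: the job done as asked, in the order asked, and still so for the second after the job is handed in, with the robot touching nothing.
It also fails if it takes over 48 s, if anything falls off the work surface, if the arm or the gripper's body presses on something with over 40 N, if the wrist force passes 120 N, or if a joint passes its speed limit or range.

ROBOT

A 6-joint arm with a two-finger parallel gripper is mounted at the origin on the work surface. World frame = base frame: x ahead of the robot, y to its left, z up, the work surface at z = 0. Lengths are in m, angles in rad, forces in N, time in s.
With the tool pointing down it reaches from about 0.4 to 0.925 m from the base axis. Payload 12.5 kg.
Tool frame: the origin (TCP) lies midway between the tips of the shut fingers; the grasp point (between the pads) lies r.tcp_to_grasp behind it (r.tcp_to_grasp is the distance from the TCP to the grasp point, in m); z points along the fingers, y is the line along which they close (so a half turn about z gives the same grasp; the last joint's range is limited). The gripper opens to 95 mm and grips with 3 to 60 N. Pads are 20 mm wide; open, the fingers measure 119 mm over their backs; the gripper's body (75 mm by 180 mm) begins 59 mm behind the grasp point.
Start: joints at [-1.373, 0.491, 1.559, -0, 1.092, -0.106], TCP at [0.187, -0.596, 0.215] pointing down, gripper open.
Joint ranges: [-3.1, 3.1], [-0.84, 2.19], [0.05, 2.79], [-1.13, 4.28], [0.06, 2.93], [-2.69, 2.69]. Speed limits (rad/s): [2.22, 2.22, 2.79, 3.14, 3.14, 3.14].

INTERFACE

Orientations are given as a rotation vector (axis times angle).
In Python, from rig import r gives the robot as it stands.
- The arm moves only by the tool step_arm, never from a script. Its argument "increments" is a list of rows, each a list of 7 numbers: the opening, from 0 (shut) to 1 (fully open), then the shift along the tool's x, y, z scaled (see below), then the turn, a rotation vector about the tool's x, y, z scaled (see below). A call has 1 to 10 rows; each row is the pose to reach, as a shift and turn from the pose commanded when the call began, along the tool's axes at that moment; what a row does not reach only later rows make up. The controller multiplies each number of a shift by 0.1 m and each number of a turn by pi/4 rad. A row lasts 1/12 s, in which the tool goes at most 41.7 mm and 7.16 degrees, less where a joint would pass 70% of its speed; a pose out of reach is approached as far as the arm can. A call with a number of a shift or a turn outside -1 to 1 is refused whole. A call with a gripper value outside its range is refused whole. The fingers move at their own pace and stop on an object; "newtons" is the grip in N (left out, the last holds). Time passes only in rows, so rows that repeat a pose let the fingers close. It gives the time, the measured TCP pose, the force, the opening and the grip force at its end, in the units of the state.
- r.sense(): the state, without advancing time (a new reading comes with each control period).
- r.camera(name): name is "scene" or "top" or "wrist"; returns a dict with "frame" (420x560x3 uint8, red, green, blue), "fx", "fy", "cx", "cy" (pixels), "rvec" (rotation vector, rad) and "tvec" (3), from world to camera coordinates, as OpenCV has them. Camera axes: x right, y down, z forward; pixel columns grow to the right and rows downward; lengths in m; the calibration is good to about 2 mm. A picture is of the moment at which its call begins. There is no depth.
- r.job_done(): hands the job in; it is judged then, once.
The state is a dict: "t": time; "joints": joint angles; "qvel": joint speeds; "joint_torque": joint torques, N m; "eef_pos": TCP position; "orientation": TCP orientation; "contact_force": force on the tool from outside, world axes, zero at the start; "wrist_torque": the same for the moment, N m; "opening": finger opening in m; "grasp_force": force on a finger pad.
Only numpy, scipy, OpenCV 4.12 (cv2) and the standard library are available. Lean on these libraries where they do the work, as an engineer would, in place of code of your own. Each camera call takes 0.05 s, during which the arm holds its last target. There are 200 camera calls.

## Working session

There is one attempt and no reset: what is moved stays moved. The work goes in short steps, Python scripts to look and compute and a tool call to move; the robot and the scene stay as the last step left them, time stands still between calls to the robot, and variables do not carry over. Pictures are saved under pics/ and viewed, at most 10 in all, crops included, and the job is handed in when it is done.

Besides the shell and the picture viewer there is one more tool, called as a command line: name --pt "numbers of a row" for each row, then --argument value for the rest. step_arm: Moves the arm, as the interface text tells. Shifts and turns lie within -1 to 1; 1 stands for 0.1 m of shift or pi/4 rad of turn. Its arguments: {"type":"object","properties":{"increments":{"type":"array","items":{"type":"array","items":{"type":"number","minimum":-1,"maximum":1}}},"newtons":{"type":"number"}},"required":["increments"]}

```bash
ls; mkdir -p pics; python3 - <<'E'
from rig import r
import cv2,numpy as np
s=r.sense();print(s['t'],s['eef_pos'],s['orientation'],s['opening'],s['contact_force'],r.tcp_to_grasp)
for n in("scene","top"):
    c=r.camera(n);cv2.imwrite(f'pics/{n}0.png',c['frame'][:,:,::-1]);R=cv2.Rodrigues(np.array(c['rvec']))[0];print(n,c['fx'],c['cx'],c['cy'],-R.T@np.array(c['tvec']),R[2])
E
```

```text
pics
0.0 [ 0.18693278 -0.59615899  0.21408425] [-3.10440376e+00 -4.75125099e-01  5.57681866e-05] 0.09503496603465528 [ 0.05307733 -0.23506602  0.79475203] 0.0188
scene 436.3934113405972 277.44738564836837 207.2673836617363 [ 0.83140126 -0.35907084  0.54599477] [-0.43986214  0.5508858  -0.70925746]
top 486.2006937746143 277.9482726369498 210.6537048256183 [0.45302955 0.03179297 0.75836177] [ 0.13004766 -0.01018139 -0.99145547]
```

View pics/top0.png

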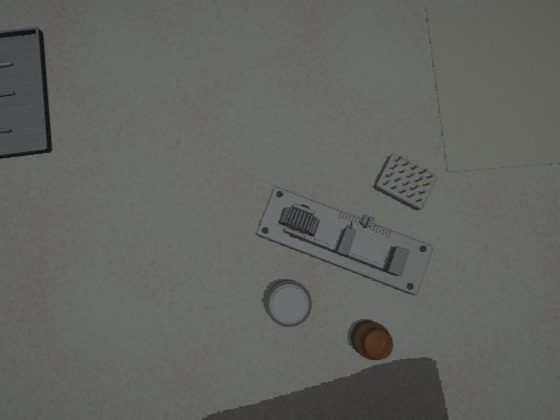

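View pics/scene0.png

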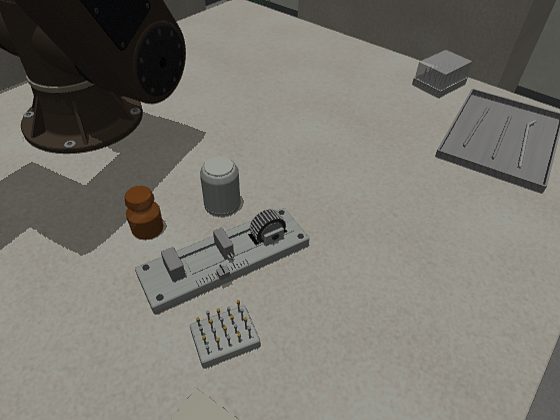

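The top view shows the gauge running from the wheel at (300,220) to the anvil at (398,260), with the mark at (367,221) and the jaw at (347,238). The dispenser is at (288,303), the flask at (373,340) and the bur block at (405,182). The scene view agrees. Next I'll get the gauge pose from the bed's corners.

```bash
cat > h.py <<'E'
from rig import r
import cv2,numpy as np,json
from scipy.spatial.transform import Rotation as Ro
def KRt(c):
    return np.array([[c['fx'],0,c['cx']],[0,c['fy'],c['cy']],[0,0,1.]]),Ro.from_rotvec(c['rvec']).as_matrix(),np.array(c['tvec'])
def ray(c,uv,z):
    K,R,t=KRt(c);o=-R.T@t;d=R.T@np.linalg.inv(K)@np.array([*uv,1.]);return o+d*(z-o[2])/d[2]
def proj(c,P):
    K,R,t=KRt(c);p=(K@(R@np.array(P)+t));return p[:2]/p[2]
E
python3 - <<'E'
from h import *
c=r.camera('top');im=c['frame'].astype(int)
hsv=cv2.cvtColor(c['frame'],cv2.COLOR_RGB2HSV)
print(hsv[200,290],hsv[240,320],hsv[265,330],hsv[180,250],hsv[290,380],hsv[300,390])
m=((hsv[...,1]<16)&(hsv[...,2]>60)).astype('uint8')*255
m=cv2.morphologyEx(m,cv2.MORPH_OPEN,np.ones((3,3)))
n,l,st,ce=cv2.connectedComponentsWithStats(m)
for i in range(1,n):
    if st[i,4]>150:
        cn=cv2.findContours((l==i).astype('uint8'),0,2)[0][0];q=cv2.minAreaRect(cn);b=cv2.boxPoints(q);P=np.array([ray(c,p,.022) for p in b])
        print(st[i],b.round(0).tolist(),P.mean(0).round(4),[np.linalg.norm(P[k]-P[k-1]).round(4) for k in (1,2)],(P[1]-P[0]).round(3),(P[2]-P[1]).round(3))
# by hand: the four bed holes
print(*[ray(c,p,.022).round(4) for p in[(279,194),(265,231),(423,249),(410,286)]])
s=r.sense();print(Ro.from_rotvec(s['orientation']).as_matrix().round(3))
E
```

```text
[ 90   5 106] [ 80   7 108] [ 20  15 104] [ 25  14 106] [ 45  14 107] [ 50  14 107]
[     0      0    560    420 131739] [[-0.0, 0.0], [559.0, 0.0], [559.0, 419.0], [0.0, 419.0]] [0.5698 0.0191 0.022 ] [np.float64(0.9055), np.float64(0.6547)] [ 0.022 -0.905  0.   ] [-0.654  0.038  0.   ]
[   0   34   47  121 4595] [[-8.0, 37.0], [38.0, 34.0], [47.0, 151.0], [0.0, 154.0]] [0.7281 0.4329 0.022 ] [np.float64(0.0736), np.float64(0.1926)] [ 0.007 -0.073  0.   ] [-0.191 -0.028  0.   ]
[ 47  82  20  18 166] [[47.0, 82.0], [65.0, 81.0], [67.0, 98.0], [48.0, 99.0]] [0.7344 0.3747 0.022 ] [np.float64(0.0291), np.float64(0.0282)] [ 0.003 -0.029  0.   ] [-0.028 -0.004  0.   ]
[ 43 247  24  20 199] [[41.0, 255.0], [56.0, 241.0], [67.0, 253.0], [52.0, 267.0]] [0.4774 0.3593 0.022 ] [np.float64(0.0303), np.float64(0.0245)] [ 0.021 -0.021  0.   ] [-0.017 -0.017  0.   ]
[  0 252  22  36 349] [[-6.0, 282.0], [15.0, 250.0], [29.0, 260.0], [8.0, 292.0]] [0.4519 0.4205 0.022 ] [np.float64(0.0554), np.float64(0.0265)] [ 0.048 -0.027  0.   ] [-0.014 -0.023  0.   ]
[ 20 271  15  21 170] [[20.0, 271.0], [34.
[... 394 characters left out ...]
, [33.0, 397.0], [6.0, 397.0]] [0.2837 0.3943 0.022 ] [np.float64(0.039), np.float64(0.0252)] [ 0.001 -0.039  0.   ] [-0.025 -0.002  0.   ]
[ 69 402  21  18 164] [[68.0, 414.0], [74.0, 398.0], [91.0, 404.0], [86.0, 420.0]] [0.2559 0.3055 0.022 ] [np.float64(0.0225), np.float64(0.0267)] [ 0.022 -0.006  0.   ] [-0.008 -0.026  0.   ]
[102 403  13  16 152] [[102.0, 403.0], [114.0, 403.0], [114.0, 418.0], [102.0, 418.0]] [0.2542 0.2647 0.022 ] [np.float64(0.0173), np.float64(0.0207)] [ 0.    -0.017  0.   ] [-0.021 -0.001  0.   ]
[0.5754 0.023  0.022 ] [0.5181 0.0434 0.022 ] [ 0.495  -0.1969  0.022 ] [ 0.4391 -0.176   0.022 ]
[[ 0.954  0.299 -0.   ]
 [ 0.299 -0.954  0.001]
 [ 0.    -0.001 -1.   ]]
```

step_arm --pt "0 0.3 -0.27 0 0 0 0" --pt "0 0.6 -0.54 0 0 0 0" --pt "0 1 -0.9 0 0 0 0" --pt "0 1 -0.9 0 0 0 0"

```text
t: 0.48
eef_pos: [0.2571, -0.4763, 0.2145]
orientation: [-3.103, -0.478, -0.0]
contact_force: [-0.3, -0.5, 0.4]
opening: 0.0736
grasp_force: 0.0
```

step_arm --pt "0 0.3 -0.27 0 0 0 0" --pt "0 0.6 -0.54 0 0 0 0" --pt "0 1 -0.9 0 0 0 0" --pt "0 1 -0.9 0 0 0 0"

```text
t: 0.82
eef_pos: [0.3253, -0.361, 0.2147]
orientation: [-3.104, -0.478, -0.0]
contact_force: [0.8, -0.2, 0.6]
opening: 0.0472
grasp_force: 0.0
```

step_arm --pt "0 0.3 -0.27 0 0 0 0" --pt "0 0.6 -0.54 0 0 0 0" --pt "0 1 -0.9 0 0 0 0" --pt "0 1 -0.9 0 0 0 0"

```text
t: 1.15
eef_pos: [0.3939, -0.2457, 0.2147]
orientation: [-3.104, -0.478, -0.0]
contact_force: [-0.5, -0.7, 0.7]
opening: 0.0203
grasp_force: 0.0
```

step_arm --pt "0 0.3 -0.27 0 0 0 0" --pt "0 0.6 -0.54 0 0 0 0" --pt "0 1 -0.9 0 0 0 0" --pt "0 1 -0.9 0 0 0 0"

```text
t: 1.48
eef_pos: [0.4628, -0.1299, 0.2147]
orientation: [-3.105, -0.479, -0.001]
contact_force: [1.3, -0.0, 0.3]
opening: 0.0006
grasp_force: 0.0
```

step_arm --pt "0 0.3 -0.27 0 0 0 0.16" --pt "0 0.6 -0.54 0 0 0 0.32" --pt "0 1 -0.9 0 0 0 0.48" --pt "0 1 -0.9 0 0 0 0.64" --pt "0 1 -0.9 0 0 0 0.8" --pt "0 1 -0.9 0 0 0 0.83" --pt "0 1 -0.9 0 0 0 0.83"

```text
t: 2.07
eef_pos: [0.5298, -0.0172, 0.2143]
orientation: [3.093, -0.547, -0.001]
contact_force: [0.5, -0.2, -0.9]
opening: 0.0003
grasp_force: 0.0
```

```bash
python3 - <<'E'
from h import *
c=r.camera('wrist');cv2.imwrite('pics/w1.png',c['frame'][:,:,::-1])
np.savez('w1.npz',**{k:np.array(v) for k,v in c.items()})
K,R,t=KRt(c);print(-R.T@t,R[2],c['fx']);s=r.sense();print(s['joints'],s['eef_pos'],Ro.from_rotvec(s['orientation']).as_matrix().round(3))
E
```

```text
[ 0.60831376 -0.04456928  0.38412631] [-0.27487327  0.09983842 -0.95628289] 357.1547317037837
[-1.57600498e-01  3.56699523e-01  1.79097264e+00 -2.02963047e-04
  9.94217854e-01  1.75959763e+00] [ 0.52962033 -0.0174863   0.21440968] [[ 0.941 -0.339 -0.   ]
 [-0.339 -0.941 -0.   ]
 [-0.     0.    -1.   ]]
```

View pics/w1.png

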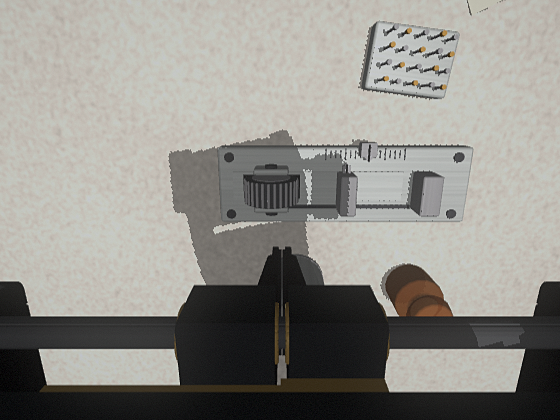

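The wrist view shows the wheel at about (272,192), the jaw at (347,193), its index near (347,168), the mark at (368,150), and the shut fingertip at (281,252). I'll measure these and enlarge the index area.

```bash
cat >> h.py <<'E'
def gauge(c,holes):
    P=np.array([ray(c,p,.022) for p in holes])[:,:2]  # order: +y+x,+y-x,-y+x,-y-x
    ce=P.mean(0);d=P[0]+P[1]-P[2]-P[3];return ce,d/np.linalg.norm(d),P
def ingauge(ce,y,P):
    d=np.array(P)[:2]-ce;return np.array([d@[y[1],-y[0]],d@y])*1000
E
python3 - <<'E'
from h import *
c=dict(np.load('w1.npz'))
ce,y,P=gauge(c,[(229,157),(231,214),(459,157),(451,213)])
print(ce,y,np.degrees(np.arctan2(-y[0],y[1])),[ingauge(ce,y,p).round(1) for p in P],'wt',ce+.075*y)
print('wheel px z66 at', proj(c,[*(ce+.075*y),.066]), 'jaw',ingauge(ce,y,ray(c,(347,170),.034)),'mark',ingauge(ce,y,ray(c,(368,158),.034)))
g=cv2.resize(c['frame'][125:215,310:410],None,fx=6,fy=6,interpolation=cv2.INTER_CUBIC)
cv2.imwrite('pics/w1c.png',np.clip(g[:,:,::-1].astype(int)*1.2,0,255).astype('uint8'))
E
```

```text
[ 0.50789222 -0.07549909] [0.34041028 0.940277  ] -19.90187257148761 [array([ 30.3, 116.4]), array([-30.3, 117. ]), array([  29.7, -116.7]), array([ -29.7, -116.7])] wt [ 0.53342299 -0.00497831]
wheel px z66 at [268.79578933 196.90469681] jaw [18.91767236 -1.63760924] mark [ 30.76385761 -21.62689672]
```

View pics/w1c.png

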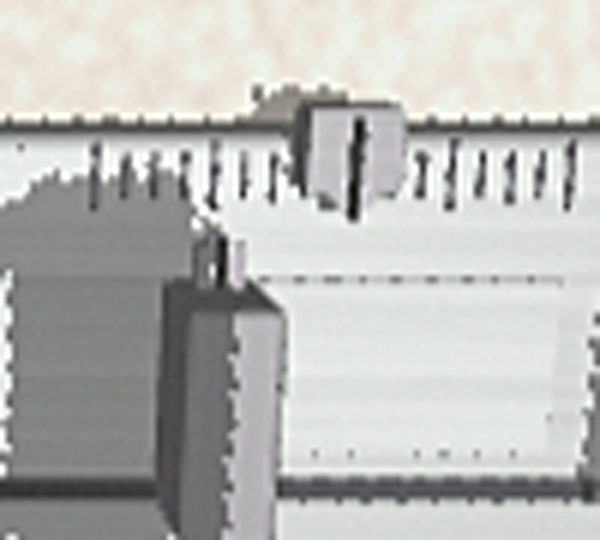

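step_arm --pt "0 -0.01 -0.25 0.4 0 0 0" --pt "0 -0.01 -0.25 0.8 0 0 0" --pt "0 -0.01 -0.25 1 0 0 0" --pt "0 -0.01 -0.25 1 0 0 0"

```text
t: 2.45
eef_pos: [0.535, 0.0064, 0.1105]
orientation: [3.094, -0.54, -0.011]
contact_force: [0.0, -0.3, -0.1]
opening: 0.0003
grasp_force: 0.0
```

step_arm --pt "0 0 0 0.2 0 0 0" --pt "0 0 0 0.4 0 0 0" --pt "0 0 0 0.4 0 0 0" --pt "0 0 0 0.4 0 0 0"

```text
t: 2.78
eef_pos: [0.5374, 0.0059, 0.0755]
orientation: [3.094, -0.543, -0.0]
contact_force: [0.0, 0.3, 1.0]
opening: 0.0007
grasp_force: 0.0
```

```bash
python3 - <<'E'
from h import *
c=r.camera('wrist');cv2.imwrite('pics/w2.png',c['frame'][:,:,::-1]);np.savez('w2.npz',**{k:np.array(v) for k,v in c.items()})
c1=dict(np.load('w1.npz'));ce=np.array([.5075,-.076]);y=np.array([.3404,.9403])
for p in[(347,163),(368.8,160.8)]:print(ingauge(ce,y,ray(c1,p,.034)))
s=r.sense();print(s['eef_pos'],ingauge(ce,y,s['eef_pos']),s['contact_force'])
E
```

```text
[26.08352514 -0.67572929]
[ 28.20576979 -21.99871246]
[0.5377645  0.00598254 0.07608896] [ 0.55085682 87.39021698] [ 0.32217289 -0.05768007 -0.4959121 ]
```

View pics/w2.png

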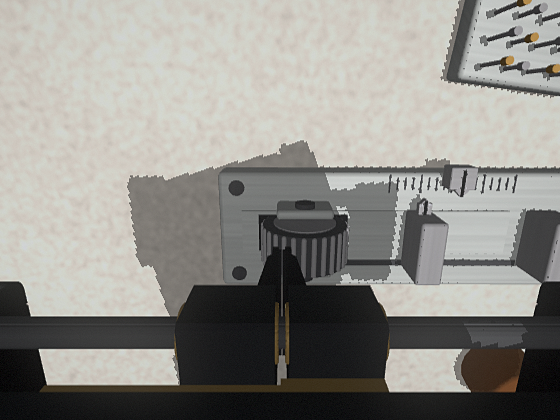

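The fingertip hangs above the wheel's far side, about 12 mm past the top, at (281,250). The jaw index is at (424,205) and the mark at (464,192). The gap measured earlier is 21.3 mm, so I'll make the first stroke.

step_arm --pt "0 0 0 0.08 0 0 0" --pt "0 0 0 0.13 0 0 0" --pt "0 0 0 0.13 0 0 0" --pt "0 0 0.04 0.13 0 0 0" --pt "0 0 0.08 0.13 0 0 0" --pt "0 0 0.12 0.13 0 0 0"

```text
t: 3.33
eef_pos: [0.5333, -0.0052, 0.0622]
orientation: [-3.094, 0.544, -0.002]
contact_force: [1.9, 0.9, 5.1]
opening: 0.0005
grasp_force: 2.8
```

step_arm --pt "0 0 0.04 0 0 0 0" --pt "0 0 0.08 0 0 0 0" --pt "0 0 0.12 0 0 0 0" --pt "0 0 0.12 0 0 0 0"

```text
t: 3.67
eef_pos: [0.5288, -0.0171, 0.062]
orientation: [3.094, -0.545, 0.001]
contact_force: [0.7, -2.1, 4.3]
opening: 0.0003
grasp_force: 2.3
```

step_arm --pt "0 0 0 -0.13 0 0 0" --pt "0 0 0 -0.13 0 0 0" --pt "0 0 -0.24 -0.13 0 0 0" --pt "0 0 -0.24 -0.13 0 0 0" --pt "0 0 -0.24 -0.13 0 0 0"

```text
t: 4.08
eef_pos: [0.5368, 0.007, 0.0742]
orientation: [3.094, -0.542, -0.001]
contact_force: [0.4, 0.6, 0.0]
opening: 0.0004
grasp_force: 0.0
```

```bash
cat >> h.py <<'E'
CE=np.array([.5075,-.076]);Y=np.array([.3404,.9403])
def look(n):
    c=r.camera('wrist');np.savez(n+'.npz',**{k:np.array(v) for k,v in c.items()})
    s=r.sense();print(s['t'],s['eef_pos'],ingauge(CE,Y,s['eef_pos']),s['contact_force'])
    p=proj(c,[*(CE+.028*np.array([Y[1],-Y[0]])-.012*Y),.034]);u,v=(p-[50,35]).astype(int);print('crop origin',u,v)
    cv2.imwrite('pics/'+n+'.png',cv2.resize(c['frame'][v:v+70,u:u+100,::-1],None,fx=8,fy=8,interpolation=cv2.INTER_CUBIC))
E
python3 -c "
from h import *
look('w3')"
```

```text
4.1333 [0.53662848 0.00653755 0.0741304 ] [-0.70627115 87.52539853] [-1.22324638  0.18983789 -0.23165903]
crop origin 398 160
```

View pics/w3.png

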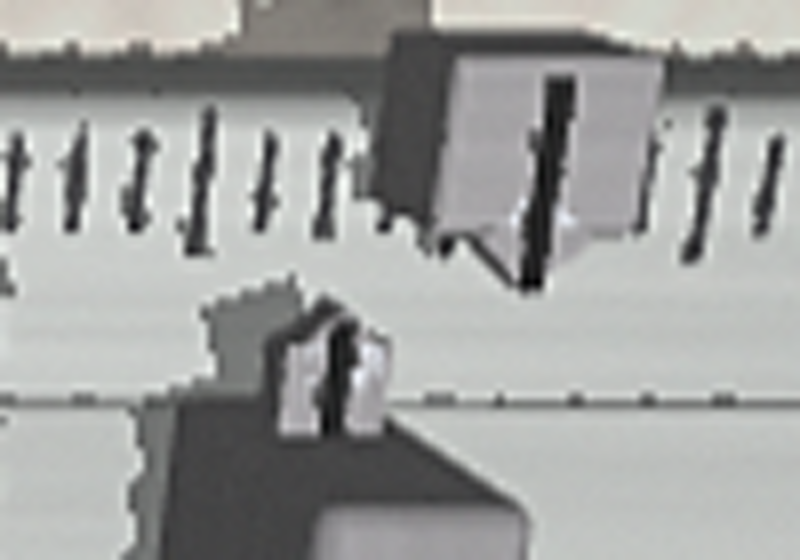

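The jaw tip is at crop (345,318) and the mark tip at (530,290). The jaw has moved well towards the mark.

```bash
cat >> h.py <<'E'
def gap(n,o,j,m):
    c=dict(np.load(n+'.npz'));a,b=[ingauge(CE,Y,ray(c,np.array(o)+(np.array(p)-3.5)/8,.034)) for p in(j,m)];print(a,b,'gap',a[1]-b[1])
E
python3 -c "
from h import *
gap('w3',(398,160),(345,318),(530,290))"
```

```text
[25.7395133  -7.81986979] [ 27.9566175  -21.56921039] gap 13.749340595164737
```

step_arm --pt "0 0 0 0.08 0 0 0" --pt "0 0 0 0.12 0 0 0" --pt "0 0 0 0.12 0 0 0" --pt "0 0 0.04 0.12 0 0 0" --pt "0 0 0.08 0.12 0 0 0" --pt "0 0 0.12 0.12 0 0 0"

```text
t: 4.63
eef_pos: [0.5328, -0.0053, 0.0628]
orientation: [-3.094, 0.544, -0.0]
contact_force: [-0.4, 1.8, 5.5]
opening: 0.0004
grasp_force: 2.4
```

step_arm --pt "0 0 0.04 0 0 0 0" --pt "0 0 0.08 0 0 0 0" --pt "0 0 0.12 0 0 0 0" --pt "0 0 0.12 0 0 0 0"

```text
t: 4.97
eef_pos: [0.5285, -0.0171, 0.0626]
orientation: [3.094, -0.545, -0.0]
contact_force: [-1.7, -1.7, 2.3]
opening: 0.0007
grasp_force: 1.9
```

step_arm --pt "0 0 0 -0.12 0 0 0" --pt "0 0 0 -0.12 0 0 0" --pt "0 0 -0.22 -0.12 0 0 0" --pt "0 0 -0.22 -0.12 0 0 0" --pt "0 0 -0.22 -0.12 0 0 0"

```text
t: 5.38
eef_pos: [0.5363, 0.005, 0.0742]
orientation: [3.094, -0.542, -0.0]
contact_force: [-0.0, -1.1, -0.3]
opening: 0.0002
grasp_force: 0.0
```

step_arm --pt "0 0 0 0.08 0 0 0" --pt "0 0 0 0.12 0 0 0" --pt "0 0 0 0.12 0 0 0" --pt "0 0 0.04 0.12 0 0 0" --pt "0 0 0.08 0.12 0 0 0" --pt "0 0 0.12 0.12 0 0 0" --pt "0 0 0.15 0.12 0 0 0" --pt "0 0 0.15 0.12 0 0 0"

```text
t: 6.05
eef_pos: [0.531, -0.0106, 0.0629]
orientation: [3.094, -0.545, 0.0]
contact_force: [-0.0, -1.5, 5.2]
opening: 0.0002
grasp_force: 2.5
```

step_arm --pt "0 0 0 -0.12 0 0 0" --pt "0 0 0 -0.12 0 0 0" --pt "0 0 -0.1 -0.12 0 0 0" --pt "0 0 -0.1 -0.12 0 0 0" --pt "0 0 -0.1 -0.12 0 0 0"

```text
t: 6.47
eef_pos: [0.5345, 0.0004, 0.0741]
orientation: [3.094, -0.543, -0.001]
contact_force: [-0.4, 0.5, -0.6]
opening: 0.0004
grasp_force: 0.0
```

```bash
python3 -c "
from h import *
look('w4')"
```

```text
6.5167 [5.34447313e-01 1.89998069e-04 7.41007521e-02] [-0.59651683 80.81432056] [-0.06577577 -0.08866386 -0.00875972]
crop origin 386 160
```

View pics/w4.png

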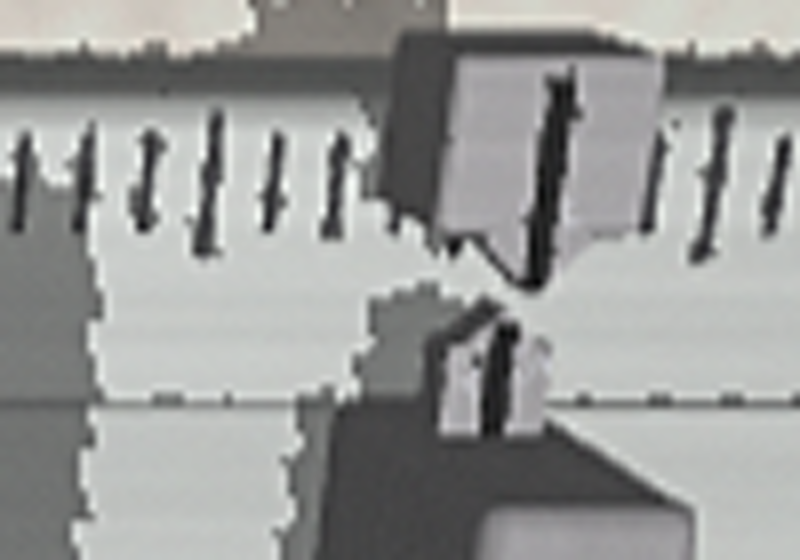

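The tips are at crop (510,320) for the jaw and (535,288) for the mark, so they are nearly aligned.

```bash
python3 -c "
from h import *
gap('w4',(386,160),(510,320),(535,288))
gap('w4',(386,160),(493,430),(565,75))"
```

```text
[ 25.61964715 -20.06784005] [ 28.13437507 -21.61651672] gap 1.548676670574924
[ 16.84648589 -19.97193006] [ 44.44303161 -21.54481314] gap 1.5728830721803817
```

step_arm --pt "0 0 0 0.08 0 0 0" --pt "0 0 0 0.12 0 0 0" --pt "0 0 0 0.12 0 0 0" --pt "0 0 0.025 0.12 0 0 0" --pt "0 0 0.05 0.12 0 0 0" --pt "0 0 0.05 0.12 0 0 0" --pt "0 0 0.05 0.12 0 0 0" --pt "0 0 0.05 0 0 0 0" --pt "0 0 0.05 -0.05 0 0 0" --pt "0 0 0.05 -0.05 0 0 0"

```text
t: 7.35
eef_pos: [0.5332, -0.005, 0.0802]
orientation: [3.094, -0.544, 0.002]
contact_force: [-0.4, -0.3, -0.3]
opening: 0.0006
grasp_force: 0.0
```

```bash
python3 -c "
from h import *
look('w5')"
```

```text
7.4 [ 0.53301058 -0.00492548  0.07972487] [-0.20616537 75.51517549] [ 0.35116021 -0.63209501 -1.22535079]
crop origin 373 159
```

View pics/w5.png

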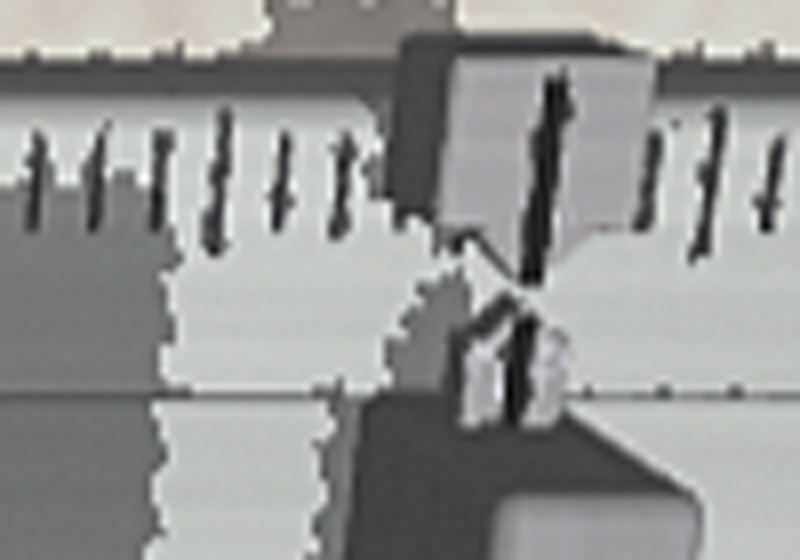

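The two tips almost meet, with the jaw at (525,315) and the mark at (532,283). I'll measure with centroids of the black lines for sub-pixel precision.

```bash
cat >> h.py <<'E'
def fine(n,o,jb,mb):
    c=dict(np.load(n+'.npz'));g=cv2.cvtColor(c['frame'],cv2.COLOR_RGB2GRAY).astype(float);res=[]
    for (u0,u1,v0,v1) in(jb,mb):   # crop px boxes; darkness-weighted centroid per image row
        out=[]
        for v in range(o[1]+round(v0/8),o[1]+round(v1/8)):
            u=np.arange(o[0]+round(u0/8),o[0]+round(u1/8)+1);w=np.clip(130-g[v,u],0,None)
            if w.sum()>20: out.append(ingauge(CE,Y,ray(c,(w@u/w.sum(),v),.034))[1])
        print(np.round(out,2));res.append(np.median(out))
    print('gap',res[0]-res[1])
E
python3 -c "
from h import *
gap('w5',(373,159),(525,315),(532,283))
gap('w5',(373,159),(514,415),(558,80))
fine('w5',(373,159),(500,545,330,415),(515,580,80,275))
fine('w4',(386,160),(475,525,335,425),(515,585,80,275))"
```

```text
[ 25.56276902 -21.42667833] [ 28.14167412 -21.6434044 ] gap 0.21672607304072145
[ 17.39015982 -21.59945822] [ 44.10661466 -21.58030706] gap -0.01915115700389336
[-21.48 -21.43 -21.29 -21.12 -21.24 -21.25 -21.36 -21.54 -21.62 -21.55
 -21.52]
[-21.42 -21.48 -21.56 -21.77 -21.87 -21.56 -21.28 -21.22 -21.33 -21.4
 -21.56 -21.65 -21.72 -21.6  -21.38 -21.44 -21.44 -21.41 -21.42 -21.49
 -21.57 -21.46 -21.43 -21.48]
gap 0.03845975097362597
[-19.95 -19.62 -19.54 -19.38 -19.69 -19.62 -19.67 -19.75 -19.76 -19.86
 -19.8 ]
[-21.32 -21.56 -21.66 -21.67 -21.74 -21.39 -21.44 -21.38 -21.43 -21.45
 -21.51 -21.53 -21.41 -21.44 -21.52 -21.56 -21.51 -21.43 -21.32 -21.37
 -21.44 -21.62 -21.57 -21.66]
gap 1.791692049658188
```

The gap is about 0.1 mm. I'll raise the finger well clear and take a last check.

step_arm --pt "0 0 0 -0.3 0 0 0" --pt "0 0 0.3 -0.6 0 0 0" --pt "0 0 0.6 -0.6 0 0 0" --pt "0 0 0.9 -0.6 0 0 0" --pt "0 0 0.9 -0.6 0 0 0" --pt "0 0 0.9 -0.6 0 0 0"

```text
t: 7.9
eef_pos: [0.5017, -0.0905, 0.1393]
orientation: [-3.093, 0.548, 0.001]
contact_force: [-0.2, 1.9, 0.3]
opening: 0.0004
grasp_force: 0.0
```

```bash
python3 -c "
from h import *
look('w6')"
```

```text
7.95 [ 0.50203765 -0.08969168  0.1391913 ] [ -0.47559875 -14.73367033] [ 0.56694191  0.12444149 -0.41666767]
crop origin 228 139
```

View pics/w6.png

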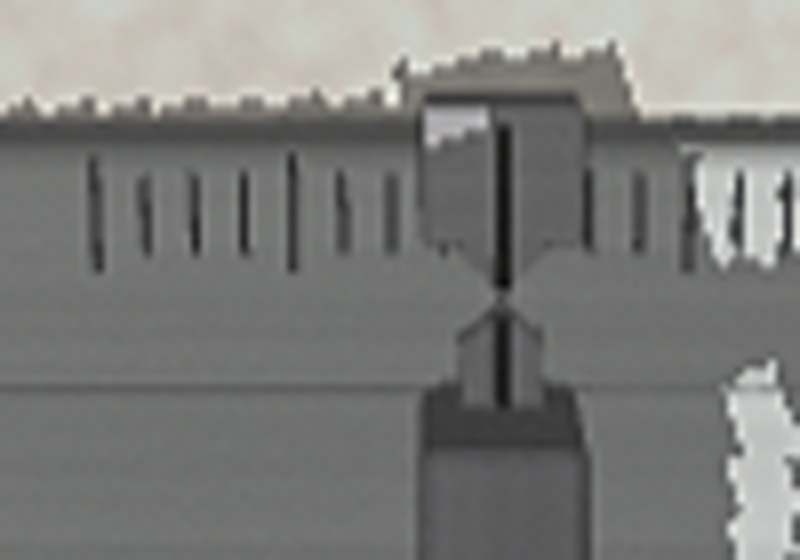

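Seen square-on, both black lines lie on one vertical at crop x ≈ 503, with the tips at (503,305) and (503,290). The setting is right and the finger is clear, so I'm handing in.

```bash
python3 -c "
from rig import r
print(r.job_done())"
```

```text
the job is handed in; nothing more can be done
None
```

The jaw is closed to its gauge mark: the tips line up to about 0.1–0.2 mm in the camera view, only the wheel was touched, and the finger is clear; the job was handed in at about 8 s.

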